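# Lay the picture block in the galley on the bank

## Robot

A 6-joint arm with a two-finger parallel gripper is mounted at the origin on the work surface. World frame = base frame: x ahead of the robot, y to its left, z up, the work surface at z = 0. Lengths are in m, angles in rad, forces in N, time in s.
With the tool pointing down it reaches from about 0.275 to 0.725 m from the base axis. Payload 15.9 kg.
Tool frame: the origin (TCP) lies at the very end of the fingers, on their centre line; the grasp point (between the pads) lies 19 mm behind it; z points along the fingers, y is the line along which they close (so a half turn about z gives the same grasp; the last joint's range is limited). The gripper opens to 85 mm and grips with 20 to 120 N. Pads are 22 mm wide; open, the fingers measure 114 mm over their backs; the gripper's body (76 mm by 85 mm) begins 54 mm behind the grasp point. The pads swing forward as they close: fully open they stand 13 mm farther back than shut.
Start: joints at [-1.265, 0.213, -0.034, 1.323, 0, 1.571], TCP at [0.151, -0.477, 0.231] pointing down, gripper open.
Joint ranges: [-2.98, 2.98], [-0.74, 1.72], [-1.14, 1.35], [-2.1, 2.04], [-1.57, 1.44], [-3.14, 3.14]. Speed limits (rad/s): [1.89, 1.89, 2.39, 2.57, 3.14, 3.14].

## Interface

Orientations are given as a unit quaternion [x, y, z, w].
In Python, from plant import bot, imaging, spotter gives the robot as it stands.
- The arm moves only by the tool move_arm, never from a script. Its argument "commands" is a list of rows, each an object with "translation": the shift along the tool's x, y, z in cm, a list of three; "delta_rot": the turn, a rotation vector about the tool's x, y, z in rad, a list of three; "claw": the finger opening in cm, from 0 to 8.54. A call has 1 to 8 rows; each row is the pose to reach, as a shift and turn from the pose commanded when the call began, along the tool's axes at that moment; what a row does not reach only later rows make up. A row lasts 1/10 s, in which the tool goes at most 50 mm and 8.59 degrees, less where a joint would pass 70% of its speed; a pose out of reach is approached as far as the arm can. A call with a gripper value outside its range is refused whole. The fingers move at their own pace and stop on an object; "squeeze" is the grip in N (left out, the last holds). Time passes only in rows, so rows that repeat a pose let the fingers close. It gives the time, the measured TCP pose, the force, the opening and the grip force at its end, in the units of the state.
- bot.read_state(): the state, without advancing time (a new reading comes with each control period).
- imaging.camera(name): name is "scene" or "top" or "wrist"; returns (picture, depth): 480x640x3 uint8, red, green, blue; 480x640 float32, m along the optical axis (not along the pixel's ray), 0 where there is no reading.
- imaging.get_calibration(name): a dict with "K" (3x3 intrinsics, pixels), "view" (4x4, takes a point from world to camera coordinates). Camera axes: x right, y down, z forward; pixel columns grow to the right and rows downward; lengths in m; the calibration is good to about 2 mm. A picture is of the moment at which its call begins: read the wrist's pose just before it. get_calibration takes no time and is no camera call; for the wrist camera it gives the pose at the moment of the call.
- bot.sign_off(): hands the job in; it is judged then, once.
Trained networks look in the newest picture that a camera, given by its name, has taken for a name from the list of things; names that differ only in an ending like _2 or _b are one class to them, and where a whole thing is asked for, a point or a joint stands for the part that bears it (a point fixed in the world has none). Each returns a list of dicts, best first, with "score" (0 to 1); they miss things now and then, are a little off and sometimes report something else, mostly with a low value. They report only what shows in the picture. A call takes as long as a camera call. They do not tell look-alikes from the thing itself.
- spotter.recognise(name, camera): "position" ([x, y, z] in m, in world coordinates, good to about 4 mm: the middle of the surface that is visible of it).
The state is a dict: "t": time; "joints": joint angles; "dq": joint speeds; "tau": joint torques, N m; "ee_pos": TCP position; "tool_rot": TCP orientation; "contact_force": force on the tool from outside, world axes, zero at the start; "ft_torque": the same for the moment, N m; "finger_gap": finger opening in m; "grasp_force": force on a finger pad.
Only numpy, scipy, OpenCV 4.12 (cv2) and the standard library are available. Lean on these libraries where they do the work, as an engineer would, in place of code of your own. Each camera call takes 0.05 s, during which the arm holds its last target. There are 200 camera calls.

## Task

Make up the galley: pick up the oblong picture block from the steel table and lay it face up in the free space between the two masses of set type, flat on the sloping galley floor, its long side running up the slope and its lower end down against the galley's lower rim. Set it down on the floor before you let go, do not let it fall in; then let go and leave it resting there. Do not knock or push hard against the set type, and leave all the other blocks and tools where they are.

Things in the scene. Friction and masses are not known exactly. Their poses are not given: they have to be found in the camera images.
- picture_block: the block to lay in the galley: oblong wooden mount 76 mm long (its x) by 46 mm wide (its y), 23 mm high in all, etched metal plate with dark picture shapes on top, 75 to 155 g. Middle-sized of three blocks of one make lying face up on the table to the robot's right. Origin: centre of the underside; z up out of its face. Grip it across the 46 mm width.
- strip_block: another block, to be left alone: long and narrow, 125 mm (x) by 26 mm (y), 23 mm high. Origin: centre of the underside.
- square_block: another block, to be left alone: small and square, 36 by 36 mm, 23 mm high. Origin: centre of the underside.
- bank: the bank to the robot's left: a fixed wooden stand on grey steel legs, its top sloping at 30 degrees, 380 mm wide (its y) and 200 mm deep (its x), 55 mm high at the low front edge and 190 mm at the back. It rises toward its own +x. Origin: on the table under its middle; z vertical.
- galley: steel tray fixed on the bank's slope. Origin: on its floor at the foot of the lower rim's inner face, mid-length; x up the slope, y along the rim (left when looking up the slope), z square out of the floor. Inside: x 0 to 160 mm, y -165 to 165 mm. Lower, upper and left rims stand 12 mm high; right end open. Home, the block's origin is at x = 38 mm, z = 0. Do not count on it sliding down to the rim by itself.
- type_wide: wider mass of set type, fixed in the galley against its lower rim: 100 mm along the rim, 118 mm up the slope, 23 mm high; left or right of the free space. Origin: on the galley floor at the lower rim, middle of the 100 mm; axes parallel to the bank's (z vertical).
- type_narrow: narrower mass of set type, fixed in the galley against its lower rim on the other side of the free space: 60 mm along the rim, 84 mm up the slope, 23 mm high. Origin: on the galley floor at the lower rim, middle of the 60 mm; axes parallel to the bank's. Between the two masses about 115 to 145 mm are free.
- composing_stick: steel composing stick with some slugs in it, 250 mm long (y), 52 mm wide, 22 mm high, lying on the table; leave alone. Origin: centre of the underside.
- planer: planer, a wooden block with a leather top, 150 mm (y) by 85 mm, 40 mm high; leave alone. Origin: centre of the underside.
- quoin_key: small steel T-shaped key lying flat, 103 mm long (x), cross bar 90 mm, 16 mm high; leave alone. Origin: under the middle of the cross bar.
There are look-alikes about, which are no part of the job. Leave any green or turquoise look-alike of the picture_block alone.

How it is judged:
By the outcome, as a careful person would: the job done as asked, in the order asked, and still so for the second after the job is handed in, with the robot touching nothing.
It also fails if it takes over 37 s, if anything falls off the work surface, if the arm or the gripper's body presses on something with over 40 N, if the wrist force passes 120 N, or if a joint passes its speed limit or range.

## Working session

There is one attempt and no reset: what is moved stays moved. The work goes in short steps, Python scripts to look and compute and a tool call to move; the robot and the scene stay as the last step left them, time stands still between calls to the robot, and variables do not carry over. Pictures are saved under pics/ and viewed, at most 10 in all, crops included, and the job is handed in when it is done.

Besides the shell and the picture viewer there is one more tool, called after "Emit:" by a JSON object that holds its "name" and its "arguments". move_arm: Moves the arm, as the interface text tells. Its arguments: {"type":"object","properties":{"commands":{"type":"array"},"squeeze":{"type":"number"}},"required":["commands"]}

```bash
ls; mkdir -p pics
python3 - <<'E'
from plant import bot, imaging, spotter
import cv2,numpy as np
s=bot.read_state();print(s['t'],s['ee_pos'],s['tool_rot'],s['finger_gap'])
for c in ['scene','top']:
    im,d=imaging.camera(c);cv2.imwrite(f'pics/{c}0.png',im[:,:,::-1]);np.savez(f'{c}0.npz',im=im,d=d,**imaging.get_calibration(c))
    for n in ['picture_block','strip_block','square_block','galley','type_wide','type_narrow','bank']:
        if c=='top':
            print(n,[(np.round(r['position'],3),round(r['score'],2)) for r in spotter.recognise(n,c)[:4]])
E
```

```text
pics
0.0 [ 0.15042601 -0.47647323  0.23081296] [ 9.88332367e-01  1.52311527e-01 -9.42307728e-05 -5.68186703e-04] 0.08510458505076653
picture_block [(array([ 0.392, -0.002,  0.025]), 0.97), (array([ 0.349, -0.128,  0.023]), 0.9), (array([ 0.469, -0.105,  0.023]), 0.79), (array([ 0.588, -0.116,  0.021]), 0.68)]
strip_block [(array([ 0.472, -0.247,  0.022]), 0.62)]
square_block [(array([ 0.514, -0.391,  0.022]), 0.62)]
galley [(array([0.527, 0.272, 0.128]), 0.55)]
type_wide [(array([0.616, 0.159, 0.125]), 0.58)]
type_narrow [(array([0.443, 0.28 , 0.114]), 0.67)]
bank [(array([0.55 , 0.279, 0.136]), 0.83)]
```

View pics/top0.png

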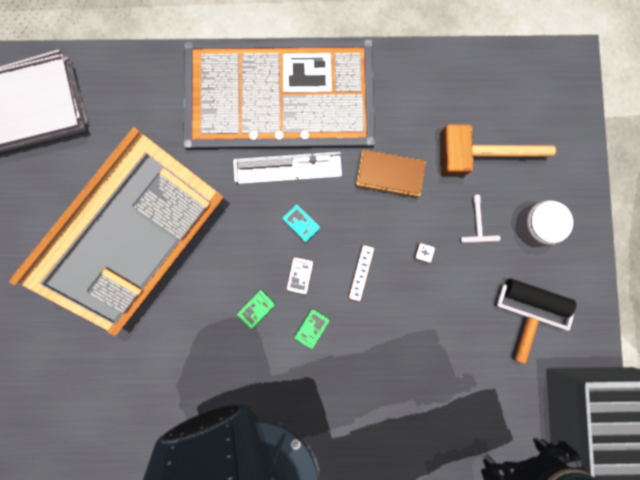

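View pics/scene0.png

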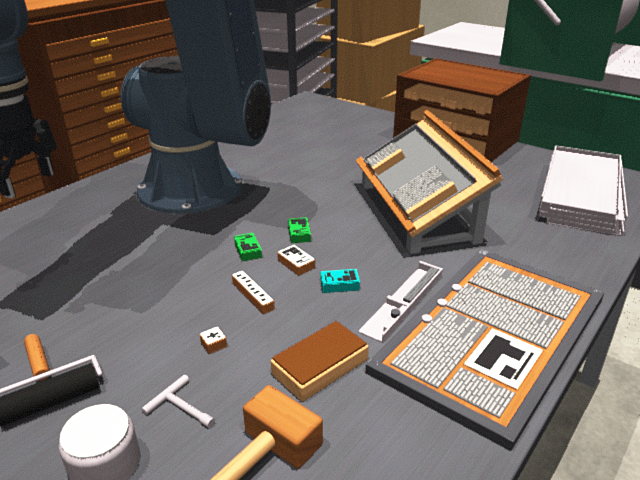

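The top view shows the white picture_block at pixel (300,275), among green and turquoise look-alikes. The galley lies at about (130,230), with the wide type at (170,205), the narrow type at (115,290) and free space between them. The low rim is on the right-hand side.

```bash
cat > h.py <<'E'
import numpy as np,cv2
def cloud(d,K,view):
    v,u=np.mgrid[:d.shape[0],:d.shape[1]]
    p=np.stack([(u-K[0,2])/K[0,0]*d,(v-K[1,2])/K[1,1]*d,d],-1)
    T=np.linalg.inv(view); return p@T[:3,:3].T+T[:3,3]
E
python3 - <<'E'
from h import *
z=np.load('top0.npz');P=cloud(z['d'],z['K'],z['view']);im=z['im'].astype(int)
# block
m=np.zeros((480,640),bool);m[250:300,280:320]=1
m&=(P[...,2]>.014)&(P[...,2]<.04)
q=P[m];r=cv2.minAreaRect((q[:,:2]*1000).astype(np.float32));print('block',m.sum(),r,np.median(q[:,2]))
# floor
W=np.zeros((480,640),np.uint8);cv2.fillPoly(W,[np.array([[150,165],[135,200],[160,225],[125,262],[95,262],[70,250]])],1)
f=P[(W>0)&(z['d']>0)]
for _ in range(4):
    c=f.mean(0);n=np.linalg.svd(f-c,full_matrices=0)[2][2];n*=np.sign(n[2]);e=(f-c)@n;f=f[abs(e)<.004]
print('plane',n,np.degrees(np.arccos(n[2])),len(f),e.std(),c)
up=-np.array([n[0],n[1],0]);up/=np.linalg.norm(up);yaw=np.arctan2(up[1],up[0]);print('yaw',np.degrees(yaw))
W[:]=0;W[115:345,0:235]=1
sel=(W>0)&(z['d']>0)&(P[...,2]>.03)
# yaw from bank outline
r=cv2.minAreaRect((P[sel][:,:2]*1000).astype(np.float32));print('bank',r)
E
```

```text
block 663 ((466.65374755859375, -106.34127807617188), (45.91743087768555, 75.78479766845703), 77.31298065185547) 0.021555493432830364
plane [-0.30851675 -0.39233975  0.86653733] 29.941285977532953 3316 0.0015437534935635532 [0.56178645 0.26797749 0.12751723]
yaw 51.82022433921661
bank ((651.8350219726562, 383.2170104980469), (525.4208984375, 380.40472412109375), 52.26956558227539)
```

Run:
```python
from h import *
z=np.load('top0.npz');P=cloud(z['d'],z['K'],z['view']);im=z['im']
yaw=np.radians(52.0);u=np.array([np.cos(yaw),np.sin(yaw),0])
a=np.radians(30)
n=np.array([-u[0]*np.sin(a),-u[1]*np.sin(a),np.cos(a)]);x=np.array([u[0]*np.cos(a),u[1]*np.cos(a),np.sin(a)]);y=np.cross(n,x)
c=np.array([0.56178645,0.26797749,0.12751723])
Q=(P-c)@np.stack([x,y,n],1)
sel=np.zeros((480,640),bool);sel[115:345,0:235]=1;sel&=z['d']>0
q=Q[sel];col=im[sel]
s=3  # px/mm: 1mm bins *2
H=np.zeros((150,220));np.set_printoptions(linewidth=250)
def prof(ax,lo,hi,rng,step):
    o=[]
    for t in np.arange(*rng,step):
        k=(abs(q[:,ax]-t)<step/2)&(q[:,1-ax]>lo)&(q[:,1-ax]<hi)&(abs(q[:,2])<.06)
        o.append((round(t*1000),round(float(np.median(q[k,2]))*1000,1) if k.any() else None))
    print(ax,lo,hi,o)
prof(0,-.02,.02,(-.13,.13),.004)
prof(0,.07,.09,(-.13,.13),.004)
prof(1,-.05,-.03,(-.2,.2),.004)
prof(1,.0,.02,(-.2,.2),.004)
# texture image in galley frame
k=abs(q[:,2])<.05
T=np.zeros((300,450,3),np.uint8)
X=np.linspace(.15,-.15,300);Y=np.linspace(.225,-.225,450)
gx,gy=np.meshgrid(X,Y,indexing='ij');w=c+gx[...,None]*x+gy[...,None]*y
pc=w@z['view'][:3,:3].T+z['view'][:3,3];K=z['K']
mu=(K[0,0]*pc[...,0]/pc[...,2]+K[0,2]).astype(np.float32);mv=(K[1,1]*pc[...,1]/pc[...,2]+K[1,2]).astype(np.float32)
cv2.imwrite('pics/rect.png',cv2.remap(im,mu,mv,cv2.INTER_LINEAR)[:,:,::-1])
```

```text
0 -0.02 0.02 [(-130, 7.1), (-126, 8.1), (-122, 7.5), (-118, 7.8), (-114, 7.8), (-110, 9.6), (-106, 0.6), (-102, -0.2), (-98, 0.4), (-94, -0.4), (-90, -0.4), (-86, 0.7), (-82, -0.0), (-78, 0.6), (-74, -0.1), (-70, -1.0), (-66, 0.0), (-62, -0.1), (-58, -0.6), (-54, -0.1), (-50, -0.1), (-46, -0.5), (-42, -0.1), (-38, -0.3), (-34, 0.6), (-30, -0.2), (-26, -0.2), (-22, -0.2), (-18, 0.4), (-14, -0.4), (-10, 0.2), (-6, -0.4), (-2, -0.3), (2, -0.3), (6, 0.0), (10, -0.3), (14, 0.3), (18, 0.1), (22, 0.2), (26, -0.3), (30, -0.1), (34, -0.1), (38, 0.0), (42, -0.0), (46, 0.2), (50, 0.6), (54, 9.9), (58, -2.5), (62, -2.3), (66, -2.1), (70, -2.1), (74, -1.8), (78, -2.6), (82, -2.3), (86, -2.4), (90, 16.0), (94, 15.3), (98, 15.7), (102, 9.6), (106, None), (110, None), (114, None), (118, None), (122, None), (126, None)]
0 0.07 0.09 [(-130, 5.6), (-126, 7.9), (-122, 8.6), (-118, 7.4), (-114, 8.6), (-110, 10.4), (-106, 22.8), (-102, 21.1), (-98, 22.2), (-94, 22.3), (-90, 21.3), (-86, 23.8), (-82, 22.2), (-78, 22.3), (-74, 22.2), (-70, 21.6), (-66, 21.8), (-62, 22.5), (-58, 22.8), (-54, 20.7), (-50, 22.
[... 2399 characters left out ...]
, (-32, 1.0), (-28, -0.4), (-24, 0.5), (-20, 0.3), (-16, -0.6), (-12, 0.4), (-8, -0.2), (-4, -0.3), (0, -0.0), (4, -0.1), (8, 0.3), (12, -0.0), (16, -0.4), (20, -0.1), (24, 0.4), (28, -0.1), (32, 0.8), (36, -0.3), (40, -0.5), (44, 0.6), (48, 1.3), (52, 0.2), (56, -0.2), (60, 0.1), (64, 0.5), (68, -1.1), (72, -0.4), (76, 0.1), (80, 0.3), (84, 0.9), (88, 0.2), (92, -0.4), (96, -0.0), (100, 0.1), (104, 0.4), (108, -0.5), (112, 0.2), (116, 0.4), (120, -0.9), (124, -0.5), (128, -0.1), (132, 0.2), (136, -0.4), (140, 0.4), (144, -0.3), (148, -0.1), (152, -0.1), (156, 0.1), (160, 0.6), (164, 5.2), (168, 11.7), (172, -2.3), (176, -1.5), (180, -2.2), (184, -2.6), (188, -2.9), (192, None), (196, None)]
```

View pics/rect.png

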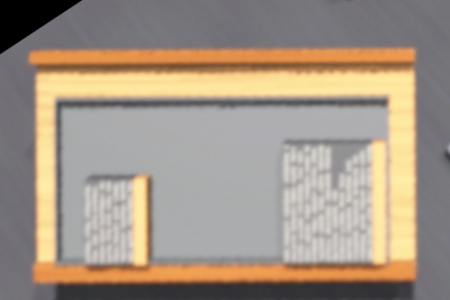

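The rectified view confirms a galley yaw of 52°. The free space runs from y' -60 to +74 mm, about 134 mm wide, and the lower rim's inner face is at x' ≈ -108. I'll move above the block now.

```bash
cat >> h.py <<'E'
from scipy.spatial.transform import Rotation as Ro
def axes(yaw_deg,tilt_deg=0,flip=False):
    """tool orientation: x along up-slope(yaw), z = -normal"""
    u=np.array([np.cos(np.radians(yaw_deg)),np.sin(np.radians(yaw_deg)),0]);a=np.radians(tilt_deg)
    x=u*np.cos(a)+np.array([0,0,np.sin(a)]);z=u*np.sin(a)-np.array([0,0,np.cos(a)])
    if flip:x=-x
    return np.stack([x,np.cross(z,x),z],1)
def go(s,pos,R):
    R0=Ro.from_quat(s['tool_rot']).as_matrix()
    print('t',round(s['t'],2),'cm',np.round(R0.T@(np.array(pos)-s['ee_pos'])*100,2),'rot',np.round(Ro.from_matrix(R0.T@R).as_rotvec(),3),'joints',np.round(s['joints'],2))
GY=52.0;_a=np.radians(30);_u=np.array([np.cos(np.radians(GY)),np.sin(np.radians(GY)),0])
GN=-_u*.5+np.array([0,0,np.cos(_a)]);GX=_u*np.cos(_a)+np.array([0,0,.5]);GYv=np.cross(GN,GX)
G0=np.array([0.56178645,0.26797749,0.12751723])+GX*-.108+GYv*.007  # rim foot, middle of the gap
E
python3 - <<'E'
from h import *
from plant import bot
s=bot.read_state();go(s,[.467,-.106,.17],axes(-12.7));print(G0)
E
```

```text
t 0.45 cm [ 41.34 -25.83   6.13] rot [-0.     0.     0.527] joints [-1.26  0.21 -0.03  1.32  0.    1.57]
[0.4986871  0.19858389 0.07351723]
```

Emit:
{"name": "move_arm", "arguments": {"commands": [{"translation": [41.3, -25.8, 6.1], "delta_rot": [0, 0, 0], "claw": 8.5}, {"translation": [41.3, -25.8, 6.1], "delta_rot": [0, 0, 0], "claw": 8.5}, {"translation": [41.3, -25.8, 6.1], "delta_rot": [0, 0, 0], "claw": 8.5}, {"translation": [41.3, -25.8, 6.1], "delta_rot": [0, 0, 0], "claw": 8.5}, {"translation": [41.3, -25.8, 6.1], "delta_rot": [0, 0, 0], "claw": 8.5}, {"translation": [41.3, -25.8, 6.1], "delta_rot": [0, 0, 0], "claw": 8.5}, {"translation": [41.3, -25.8, 6.1], "delta_rot": [0, 0, 0], "claw": 8.5}, {"translation": [41.3, -25.8, 6.1], "delta_rot": [0, 0, 0], "claw": 8.5}]}}

```text
t: 1.25
ee_pos: [0.4093, -0.1731, 0.1816]
tool_rot: [0.988, 0.152, 0.0, 0.0]
contact_force: [0.1, -1.0, 0.0]
finger_gap: 0.085
grasp_force: 0.0
```

Run:
```python
from h import *
from plant import bot
s=bot.read_state();print(s['ee_pos']);go(s,[.467,-.106,.17],axes(-12.7));go(s,[.467,-.106,.17],axes(-12.7,0,True))
```

```text
[ 0.4092579  -0.17311111  0.18159539]
t 1.25 cm [ 7.53 -4.66  1.16] rot [ 0.    -0.001  0.527] joints [-0.4   0.11 -0.28  1.18 -0.    2.44]
t 1.25 cm [ 7.53 -4.66  1.16] rot [ 1.000e-03  1.000e-03 -2.614e+00] joints [-0.4   0.11 -0.28  1.18 -0.    2.44]
```

Emit:
{"name": "move_arm", "arguments": {"commands": [{"translation": [7.5, -4.7, 1.2], "delta_rot": [0, 0, -2.614], "claw": 8.5}, {"translation": [7.5, -4.7, 1.2], "delta_rot": [0, 0, -2.614], "claw": 8.5}, {"translation": [7.5, -4.7, 1.2], "delta_rot": [0, 0, -2.614], "claw": 8.5}, {"translation": [7.5, -4.7, 1.2], "delta_rot": [0, 0, -2.614], "claw": 8.5}, {"translation": [7.5, -4.7, 1.2], "delta_rot": [0, 0, -2.614], "claw": 8.5}, {"translation": [7.5, -4.7, 1.2], "delta_rot": [0, 0, -2.614], "claw": 8.5}, {"translation": [7.5, -4.7, 1.2], "delta_rot": [0, 0, -2.614], "claw": 8.5}, {"translation": [7.5, -4.7, 1.2], "delta_rot": [0, 0, -2.614], "claw": 8.5}]}}

```text
t: 2.05
ee_pos: [0.4656, -0.1075, 0.1696]
tool_rot: [0.728, 0.686, -0.0, -0.0]
contact_force: [0.4, 0.6, -0.7]
finger_gap: 0.085
grasp_force: 0.0
```

Run:
```python
from h import *
from plant import bot
s=bot.read_state();print(s['ee_pos']);go(s,[.467,-.106,.17],axes(-12.7,0,True))
```

```text
[ 0.4655706  -0.10749575  0.16959089]
t 2.05 cm [ 0.16  0.13 -0.04] rot [-0.    -0.    -1.408] joints [-0.23  0.19 -0.22  1.16  0.    1.4 ]
```

Emit:
{"name": "move_arm", "arguments": {"commands": [{"translation": [0.2, 0.1, 0], "delta_rot": [0, 0, -1.408], "claw": 8.5}, {"translation": [0.2, 0.1, 0], "delta_rot": [0, 0, -1.408], "claw": 8.5}, {"translation": [0.2, 0.1, 0], "delta_rot": [0, 0, -1.408], "claw": 8.5}, {"translation": [0.2, 0.1, 0], "delta_rot": [0, 0, -1.408], "claw": 8.5}, {"translation": [0.2, 0.1, 0], "delta_rot": [0, 0, -1.408], "claw": 8.5}, {"translation": [0.2, 0.1, 0], "delta_rot": [0, 0, -1.408], "claw": 8.5}, {"translation": [0.2, 0.1, 0], "delta_rot": [0, 0, -1.408], "claw": 8.5}, {"translation": [0.2, 0.1, 0], "delta_rot": [0, 0, -1.408], "claw": 8.5}]}}

```text
t: 2.85
ee_pos: [0.4667, -0.1056, 0.1696]
tool_rot: [0.213, 0.977, 0.0, 0.0]
contact_force: [0.5, -0.6, 0.7]
finger_gap: 0.0847
grasp_force: 0.0
```

Emit:
{"name": "move_arm", "arguments": {"commands": [{"translation": [0, 0, 0], "delta_rot": [0, 0, -0.22], "claw": 8.5}, {"translation": [0, 0, 0], "delta_rot": [0, 0, -0.22], "claw": 8.5}, {"translation": [0, 0, 0], "delta_rot": [0, 0, -0.22], "claw": 8.5}]}}

```text
t: 3.15
ee_pos: [0.4667, -0.1056, 0.1696]
tool_rot: [0.107, 0.994, -0.0, 0.0]
contact_force: [-0.4, -0.2, -0.0]
finger_gap: 0.0848
grasp_force: 0.0
```

Run:
```python
from h import *
from plant import bot,imaging,spotter
s=bot.read_state();print(s['ee_pos']);go(s,[.467,-.106,.17],axes(-12.7,0,True))
c=imaging.get_calibration('wrist');im,d=imaging.camera('wrist');cv2.imwrite('pics/w1.png',im[:,:,::-1]);np.savez('w1.npz',im=im,d=d,**c)
print([(np.round(r['position'],3),round(r['score'],2)) for r in spotter.recognise('picture_block','wrist')])
P=cloud(d,c['K'],c['view'])
m=(P[...,2]>.014)&(P[...,2]<.04)&(np.hypot(P[...,0]-.467,P[...,1]+.106)<.055)&(d>0)
print(cv2.minAreaRect((P[m][:,:2]*1000).astype(np.float32)),m.sum(),np.median(P[m][:,2]))
```

```text
[ 0.46672075 -0.1055927   0.16960075]
t 3.15 cm [-0.04 -0.03 -0.04] rot [-0.     0.     0.007] joints [-0.22  0.19 -0.22  1.16 -0.   -0.01]
[(array([ 0.392, -0.005,  0.019]), 0.91), (array([ 0.58 , -0.106,  0.026]), 0.76), (array([ 0.35 , -0.133,  0.025]), 0.73), (array([ 0.463, -0.102,  0.024]), 0.58)]
((465.9478454589844, -104.18876647949219), (46.10664749145508, 76.89298248291016), 77.28324890136719) 6700 0.02352713825042685
```

View pics/w1.png

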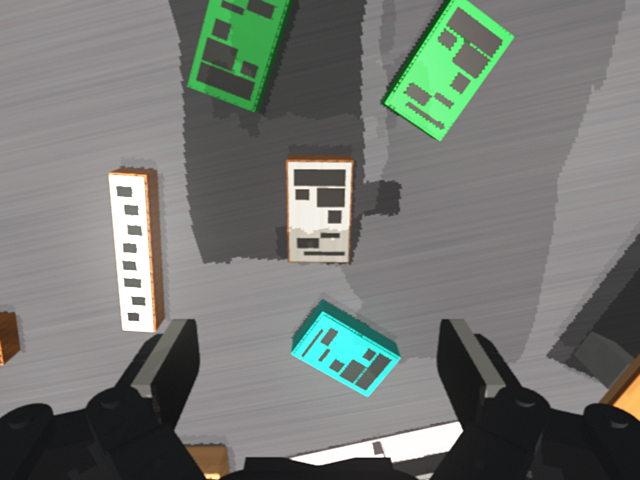

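The white block is centred under the gripper at pixel (320,210), square to the fingers. The look-alikes and the strip are clear of the fingers, so I'll descend and grip.

Emit:
{"name": "move_arm", "arguments": {"commands": [{"translation": [0, -0.1, 5], "delta_rot": [0, 0, 0.007], "claw": 8.5}, {"translation": [0, -0.1, 10], "delta_rot": [0, 0, 0.007], "claw": 8.5}, {"translation": [0, -0.1, 13], "delta_rot": [0, 0, 0.007], "claw": 8.5}, {"translation": [0, -0.1, 15], "delta_rot": [0, 0, 0.007], "claw": 8.5}, {"translation": [0, -0.1, 16.2], "delta_rot": [0, 0, 0.007], "claw": 8.5}, {"translation": [0, -0.1, 16.7], "delta_rot": [0, 0, 0.007], "claw": 8.5}, {"translation": [0, -0.1, 16.7], "delta_rot": [0, 0, 0.007], "claw": 8.5}]}}

```text
t: 3.95
ee_pos: [0.4667, -0.1066, 0.0027]
tool_rot: [0.111, 0.994, 0.0, 0.0]
contact_force: [0.5, 0.2, 0.0]
finger_gap: 0.0851
grasp_force: 0.0
```

Emit:
{"name": "move_arm", "arguments": {"commands": [{"translation": [0, 0, 0], "delta_rot": [0, 0, 0], "claw": 4.0}, {"translation": [0, 0, 0], "delta_rot": [0, 0, 0], "claw": 4.0}, {"translation": [0, 0, 0], "delta_rot": [0, 0, 0], "claw": 4.0}, {"translation": [0, 0, 0], "delta_rot": [0, 0, 0], "claw": 4.0}, {"translation": [0, 0, 0], "delta_rot": [0, 0, 0], "claw": 4.0}, {"translation": [0, 0, 0], "delta_rot": [0, 0, 0], "claw": 4.0}, {"translation": [0, 0, 0], "delta_rot": [0, 0, 0], "claw": 4.0}, {"translation": [0, 0, 0], "delta_rot": [0, 0, 0], "claw": 4.0}], "squeeze": 40}}

```text
t: 4.75
ee_pos: [0.4671, -0.1067, 0.0034]
tool_rot: [0.111, 0.994, -0.0, 0.001]
contact_force: [-2.3, -0.3, 8.8]
finger_gap: 0.0451
grasp_force: 40.2
```

Emit:
{"name": "move_arm", "arguments": {"commands": [{"translation": [0, 0, -2], "delta_rot": [0, 0, 0], "claw": 4.0}, {"translation": [0, 0, -5], "delta_rot": [0, 0, 0], "claw": 4.0}, {"translation": [0, 0, -9], "delta_rot": [0, 0, 0], "claw": 4.0}, {"translation": [0, 0, -13], "delta_rot": [0, 0, 0], "claw": 4.0}, {"translation": [0, 0, -17], "delta_rot": [0, 0, 0], "claw": 4.0}, {"translation": [0, 0, -20], "delta_rot": [0, 0, 0], "claw": 4.0}, {"translation": [0, 0, -22], "delta_rot": [0, 0, 0], "claw": 4.0}, {"translation": [0, 0, -22], "delta_rot": [0, 0, 0], "claw": 4.0}]}}

```text
t: 5.55
ee_pos: [0.4677, -0.1068, 0.2254]
tool_rot: [0.111, 0.994, -0.0, 0.002]
contact_force: [0.6, 0.2, -2.0]
finger_gap: 0.0451
grasp_force: 42.5
```

Run:
```python
from h import *
from plant import bot
s=bot.read_state();print(s['ee_pos'],s['finger_gap'],s['grasp_force'],s['contact_force']);p=G0+GX*.06+GN*.09;print(p);go(s,p,axes(GY,30,True))
```

```text
[ 0.46773571 -0.10682924  0.22544732] 0.045053613536794414 42.52198040485382 [ 0.63401967  0.24383511 -1.95762142]
[0.50297304 0.20406964 0.18145952]
t 5.55 cm [ 3.45 31.1   4.38] rot [-0.298 -0.462 -1.102] joints [-0.22  0.17 -0.1   1.29  0.   -0.  ]
```

Emit:
{"name": "move_arm", "arguments": {"commands": [{"translation": [3.4, 31.1, 0], "delta_rot": [-0.298, -0.462, -1.102], "claw": 4.0}, {"translation": [3.4, 31.1, 0], "delta_rot": [-0.298, -0.462, -1.102], "claw": 4.0}, {"translation": [3.4, 31.1, 0], "delta_rot": [-0.298, -0.462, -1.102], "claw": 4.0}, {"translation": [3.4, 31.1, 0], "delta_rot": [-0.298, -0.462, -1.102], "claw": 4.0}, {"translation": [3.4, 31.1, 0], "delta_rot": [-0.298, -0.462, -1.102], "claw": 4.0}, {"translation": [3.4, 31.1, 0], "delta_rot": [-0.298, -0.462, -1.102], "claw": 4.0}, {"translation": [3.4, 31.1, 0], "delta_rot": [-0.298, -0.462, -1.102], "claw": 4.0}, {"translation": [3.4, 31.1, 0], "delta_rot": [-0.298, -0.462, -1.102], "claw": 4.0}]}}

```text
t: 6.35
ee_pos: [0.501, 0.2066, 0.2218]
tool_rot: [-0.414, 0.874, 0.113, 0.226]
contact_force: [1.0, 0.1, -1.7]
finger_gap: 0.0453
grasp_force: 42.5
```

Run:
```python
from h import *
from plant import bot
s=bot.read_state();print(s['ee_pos'],s['finger_gap'],s['grasp_force']);p=G0+GX*.06+GN*.09;print(p);go(s,p,axes(GY,30,True))
```

```text
[0.50097685 0.20663022 0.22175788] 0.0453349773562098 42.47492551803589
[0.50297304 0.20406964 0.18145952]
t 6.35 cm [ 2.03 -0.36  3.48] rot [-0.001 -0.012 -0.022] joints [ 0.21 -0.05 -0.48  0.74  0.32 -0.61]
```

Emit:
{"name": "move_arm", "arguments": {"commands": [{"translation": [1, -0.2, 1.7], "delta_rot": [0, -0.012, -0.022], "claw": 4.0}, {"translation": [2.0, -0.4, 3.5], "delta_rot": [0, -0.012, -0.022], "claw": 4.0}, {"translation": [2.0, -0.4, 3.5], "delta_rot": [0, -0.012, -0.022], "claw": 4.0}, {"translation": [2.0, -0.4, 3.5], "delta_rot": [0, -0.012, -0.022], "claw": 4.0}]}}

```text
t: 6.75
ee_pos: [0.5041, 0.2016, 0.182]
tool_rot: [-0.419, 0.871, 0.112, 0.232]
contact_force: [0.1, 0.2, -0.4]
finger_gap: 0.0446
grasp_force: 42.4
```

Run:
```python
from h import *
from plant import bot,imaging
s=bot.read_state();print(s['ee_pos']);go(s,G0+GX*.06+GN*.09,axes(GY,30,True))
c=imaging.get_calibration('wrist');im,d=imaging.camera('wrist');cv2.imwrite('pics/w2.png',im[:,:,::-1]);np.savez('w2.npz',im=im,d=d,**c)
Q=(cloud(d,c['K'],c['view'])-G0)@np.stack([GX,GYv,GN],1);q=Q[d>0]
# block underside-ish: held block points, height 70..115mm
for lo,hi,nm in [(-.04,-.03,'y-35'),(-.005,.005,'y0'),(.03,.04,'y35')]:
    o=[]
    for t in np.arange(-.03,.14,.003):
        k=(abs(q[:,0]-t)<.0015)&(q[:,1]>lo)&(q[:,1]<hi)
        if k.sum()>3:o.append((round(t*1e3),round(float(np.median(q[k,2])*1e3),1)))
    print(nm,o)
o=[]
for t in np.arange(-.11,.11,.003):
    k=(abs(q[:,1]-t)<.0015)&(q[:,0]>.02)&(q[:,0]<.05)&(q[:,2]<.05)
    if k.sum()>3:o.append((round(t*1e3),round(float(np.median(q[k,2])*1e3),1)))
print('y',o)
b=q[(q[:,2]>.08)&(q[:,2]<.125)&(abs(q[:,1])<.019)&(q[:,0]<.06)];print('block lower end',len(b),np.percentile(b[:,0],[0,2,10,50])if len(b) else '',np.percentile(b[:,2],[2,50,98]) if len(b) else '')
```

```text
[0.50410195 0.20164644 0.18199544]
t 6.75 cm [-0.08  0.24  0.11] rot [-0.004 -0.003 -0.009] joints [ 0.19 -0.03 -0.57  0.62  0.33 -0.64]
y-35 [(-30, -67.8), (-27, -69.4), (-24, -70.7), (-21, -72.8), (-18, 8.0), (-15, 8.5), (-12, 8.6), (-9, 8.6), (-6, 8.6), (-3, 8.6), (0, 12.1), (3, 2.1), (6, 0.4), (9, 0.5), (12, 0.5), (15, 0.5), (18, 0.5), (21, 0.5), (24, 0.4), (27, 0.5), (30, 0.5), (33, 0.6), (36, 0.4), (39, 0.4), (42, 0.8), (45, 137.3), (48, 142.6), (51, 120.5), (54, 121.1), (57, 146.5), (60, 146.6), (63, 146.6), (66, 146.7)]
y0 [(-30, -67.7), (-27, -69.2), (-24, -71.2), (-21, -72.7), (-18, 7.8), (-15, 8.6), (-12, 8.6), (-9, 8.5), (-6, 8.6), (-3, 8.9), (0, 12.4), (3, 1.7), (6, 0.4), (9, 0.7), (12, 0.7), (15, 0.8), (18, 0.5), (21, 102.3), (24, 110.4), (27, 110.6), (30, 110.8), (33, 110.7), (36, 110.8), (39, 110.6), (42, 110.5), (45, 110.6), (48, 167.6), (51, 165.5), (54, 110.6), (57, 110.5), (60, 110.6), (63, 110.6), (66, 110.6), (69, 110.4), (72, 110.5), (75, 110.7), (78, 110.5), (81, 110.5), (84, 110.5), (87, 110.6), (90, 110.6), (93, 110.3), (96, 110.1)]
y35 [(-30, -67.8), (-27, 
[... 668 characters left out ...]
44, 0.5), (-41, 0.5), (-38, 0.5), (-35, 0.5), (-32, 0.5), (-29, 0.6), (-26, 0.5), (-23, 0.4), (-20, 0.6), (-17, 0.5), (-14, 0.6), (-11, 0.5), (-8, 0.6), (-5, 0.6), (-2, 0.5), (1, 0.5), (4, 0.5), (7, 0.7), (10, 0.6), (13, 0.6), (16, 0.6), (19, 0.6), (22, 0.6), (25, 0.7), (28, 0.6), (31, 0.6), (34, 0.5), (37, 0.6), (40, 0.6), (43, 0.6), (46, 0.6), (49, 0.6), (52, 0.6), (55, 0.6), (58, 0.7), (61, 0.7), (64, 0.6), (67, 10.9), (70, 24.0), (73, 24.0), (76, 24.0), (79, 23.8), (82, 23.7), (85, 23.5), (88, 23.3), (91, 23.8), (94, 23.0), (97, 23.8), (100, 22.9), (103, 23.7), (106, 23.3), (109, 23.3)]
block lower end 15360 [0.01969829 0.02017133 0.02051644 0.03503257] [0.09137738 0.11061965 0.1119581 ]
```

View pics/w2.png

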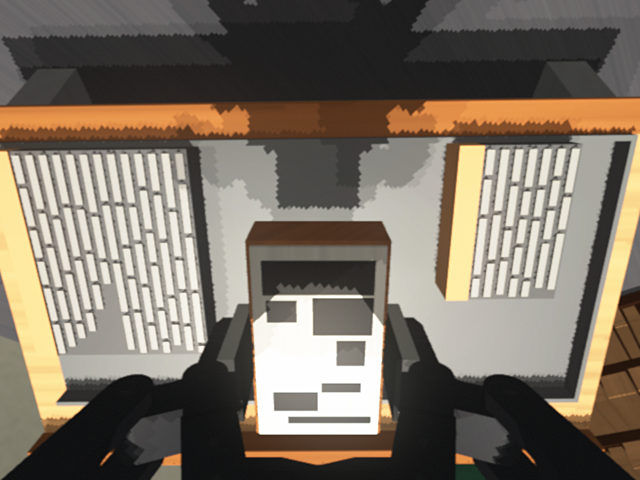

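The block is held square over the gap (pixel (318,330)). The rim inner face is near x' +1.5, the block's lower end is at x' 20 and its top is at 110.6 mm. I'll check the relative yaw before descending.

Run:
```python
from h import *
c=np.load('w2.npz');d=c['d'];Q=(cloud(d,c['K'],c['view'])-G0)@np.stack([GX,GYv,GN],1);q=Q[d>0]
t=q[(abs(q[:,2]-.1106)<.0015)&(abs(q[:,1])<.03)&(q[:,0]<.1)]
print(cv2.minAreaRect((t[:,:2]*1000).astype(np.float32)))
def edge(f,ys):
    e=[f(y) for y in ys];k=np.isfinite(e);print(np.round(np.array(e)*1e3,1),np.degrees(np.polyfit(np.array(ys)[k],np.array(e)[k],1))[0])
ys=np.arange(-.018,.019,.004);edge(lambda y:np.percentile(t[abs(t[:,1]-y)<.002][:,0],1),ys)
r=q[(q[:,2]>.0105)&(q[:,2]<.0145)&(abs(q[:,0])<.01)]
ys=np.arange(-.06,.061,.01);edge(lambda y:np.percentile(r[abs(r[:,1]-y)<.005][:,0],97),ys)
f=q[(abs(q[:,2])<.003)&(abs(q[:,0])<.02)];edge(lambda y:np.percentile(f[abs(f[:,1]-y)<.005][:,0],1),ys)
b=q[(q[:,2]>.085)&(q[:,2]<.105)&(abs(q[:,1])<.019)&(q[:,0]<.025)];print('end face x',[(h,round(float(np.median(b[abs(b[:,2]-h)<.002][:,0]))*1e3 if False else float(np.median(b[abs(b[:,2]-h)<.002][:,0])),4)) for h in (.087,.092,.097,.102)],b[:,2].min())
for lo in(0.02,.05):
  fl=q[(abs(q[:,2])<.004)&(q[:,0]>lo-.01)&(q[:,0]<lo+.01)];print('floor',lo,np.median(fl[:,2]))
```

```text
((57.857547760009766, -0.012630462646484375), (59.985660552978516, 75.9643325805664), 89.78791809082031)
[21.3 21.2 21.6 21.7 21.7 21.8 21.9 21.7 21.7 21.9] 0.8833972372881032
[2.  2.1 2.2 1.8 1.9 1.9 2.1 1.7 1.7 1.8 1.9 1.8 1.6] -0.2053930645183599
[  3.9 -18.7   3.5   3.6   3.7 -18.9   3.8   3.5   3.5 -19.    3.7   3.3
   3.3] 1.950103464484013
end face x [(0.087, 0.0205), (0.092, 0.0204), (0.097, 0.0204), (0.102, 0.0205)] 0.08710778006753625
floor 0.02 0.0005985810007967151
floor 0.05 0.0005000582533372632
```

Emit:
{"name": "move_arm", "arguments": {"commands": [{"translation": [0.5, 0.1, 2], "delta_rot": [-0.004, -0.003, -0.017], "claw": 4.0}, {"translation": [1.0, 0.2, 4.5], "delta_rot": [-0.004, -0.003, -0.017], "claw": 4.0}, {"translation": [1.0, 0.2, 6.5], "delta_rot": [-0.004, -0.003, -0.017], "claw": 4.0}, {"translation": [1.0, 0.2, 7.5], "delta_rot": [-0.004, -0.003, -0.017], "claw": 4.0}, {"translation": [1.0, 0.2, 7.8], "delta_rot": [-0.004, -0.003, -0.017], "claw": 4.0}, {"translation": [1.0, 0.2, 7.8], "delta_rot": [-0.004, -0.003, -0.017], "claw": 4.0}, {"translation": [1.0, 0.2, 7.8], "delta_rot": [-0.004, -0.003, -0.017], "claw": 4.0}]}}

```text
t: 7.5
ee_pos: [0.5222, 0.2266, 0.1107]
tool_rot: [-0.427, 0.866, 0.112, 0.234]
contact_force: [0.6, -0.2, -0.9]
finger_gap: 0.0451
grasp_force: 42.5
```

```bash
cat > look.py <<'E'
from h import *
import sys
from plant import bot,imaging
s=bot.read_state();print(s['t'],s['ee_pos'],s['contact_force'],s['grasp_force'],s['finger_gap']);go(s,G0+GX*.04+GN*.003,axes(GY,30,True))
c=imaging.get_calibration('wrist');im,d=imaging.camera('wrist');cv2.imwrite(f'pics/{sys.argv[1]}.png',im[:,:,::-1])
q=((cloud(d,c['K'],c['view'])-G0)@np.stack([GX,GYv,GN],1))[d>0]*1e3
k=(abs(q[:,1])<17)&(q[:,0]>12)&(q[:,0]<70)&(q[:,2]>20)&(q[:,2]<45)
t=q[k];A=np.c_[t[:,0],t[:,1],np.ones(len(t))]
for _ in range(3):
    f=np.linalg.lstsq(A,t[:,2],rcond=None)[0];g=abs(A@f-t[:,2])<1;A=A[g];t=t[g]
print('top plane slopes deg',np.degrees(f[:2]),'h at 38,0',f@[38,0,1])
h=A@f
e=[np.percentile(t[abs(t[:,1]-y)<2][:,0],1) for y in np.arange(-16,17,4)]
print('low end x',np.round(e,1),'yaw',-np.degrees(np.polyfit(np.arange(-16,17,4),e,1)[0]),'upper end',np.percentile(q[(abs(q[:,1])<17)&(abs(q[:,2]-np.median(h))<1.5)&(q[:,0]<110)][:,0],99))
for y0,y1 in((-55,-35),(35,55)):
    r=q[(q[:,1]>y0)&(q[:,1]<y1)];print('rim inner',np.percentile(r[(r[:,2]>10.5)&(r[:,2]<14.5)&(abs(r[:,0])<10)][:,0],97),'floor',np.median(r[(abs(r[:,2])<4)&(r[:,0]>6)&(r[:,0]<40)][:,2]))
E
python3 look.py w3
```

```text
7.5 [0.52220425 0.22659099 0.11072138] [ 0.61398672 -0.21428425 -0.88090784] 42.467928528785706 0.045145037559648125
t 7.5 cm [1.03 0.14 1.09] rot [-0.001  0.002  0.009] joints [ 0.24  0.09 -0.65  0.4   0.32 -0.61]
top plane slopes deg [-0.12341153  0.14031008] h at 38,0 33.55502894140343
low end x [13.1 13.1 13.2 13.  13.  13.1 13.1 13.1 12.7] yaw 0.3564291674888785 upper end 84.91416622119561
rim inner 2.221884090679067 floor 0.4894927087040327
rim inner 1.8954791274098022 floor 0.6317795741948122
```

Emit:
{"name": "move_arm", "arguments": {"commands": [{"translation": [0, 0, 0.5], "delta_rot": [0, 0, 0.004], "claw": 4.0}, {"translation": [0.2, 0, 0.85], "delta_rot": [0, 0, 0.004], "claw": 4.0}, {"translation": [0.5, 0, 0.85], "delta_rot": [0, 0, 0.004], "claw": 4.0}, {"translation": [0.5, 0, 0.85], "delta_rot": [0, 0, 0.004], "claw": 4.0}]}}

```text
t: 7.95
ee_pos: [0.5213, 0.2262, 0.0992]
tool_rot: [-0.425, 0.867, 0.113, 0.233]
contact_force: [0.1, -0.5, -1.4]
finger_gap: 0.0449
grasp_force: 42.5
```

```bash
sed -i 's/q\[:,0\]>12)/q[:,0]>-3)/' look.py; python3 look.py w4
```

```text
7.95 [0.52126416 0.22618503 0.09922065] [ 0.14079392 -0.53731146 -1.38727192] 42.48829364776611 0.04485969715067169
t 7.95 cm [0.37 0.08 0.14] rot [0.    0.    0.004] joints [ 0.24  0.1  -0.67  0.37  0.32 -0.61]
top plane slopes deg [-0.09903898  0.12261903] h at 38,0 24.03397230343635
low end x [6.6 6.6 6.5 6.6 6.7 6.5 6.6 6.4 6.4] yaw 0.2359991288040104 upper end 78.50162488763122
rim inner 2.2476660635277215 floor 0.4794248411019584
rim inner 1.80317058647947 floor 0.6216686836266765
```

Emit:
{"name": "move_arm", "arguments": {"commands": [{"translation": [0.15, 0, 0], "delta_rot": [0, 0, 0.004], "claw": 4.0}, {"translation": [0.25, 0, 0], "delta_rot": [0, 0, 0.004], "claw": 4.0}, {"translation": [0.35, 0, 0], "delta_rot": [0, 0, 0.004], "claw": 4.0}, {"translation": [0.35, 0, 0], "delta_rot": [0, 0, 0.004], "claw": 4.0}]}}

```text
t: 8.4
ee_pos: [0.5199, 0.2241, 0.0981]
tool_rot: [-0.424, 0.868, 0.114, 0.233]
contact_force: [-0.7, 0.6, -1.7]
finger_gap: 0.0452
grasp_force: 42.5
```

```bash
python3 look.py w5
```

```text
8.4 [0.51991048 0.22414029 0.09809961] [-0.65510082  0.62341809 -1.73710811] 42.47577130794525 0.045178718045917284
t 8.4 cm [0.1  0.1  0.17] rot [-0.     0.001  0.   ] joints [ 0.23  0.1  -0.67  0.37  0.32 -0.61]
top plane slopes deg [-0.03113374  0.0812975 ] h at 38,0 24.261915119204225
low end x [3.8 3.8 3.8 3.8 3.7 3.8 3.9 3.8 3.7] yaw 0.027287580199759593 upper end 75.71772424960626
rim inner 2.224468336506022 floor 0.456979832878646
rim inner 1.7504254977456057 floor 0.6167497633892801
```

Emit:
{"name": "move_arm", "arguments": {"commands": [{"translation": [0, 0, 0.05], "delta_rot": [0, 0, 0], "claw": 4.0}, {"translation": [0, 0, 0.08], "delta_rot": [0, 0, 0], "claw": 4.0}, {"translation": [0.06, 0, 0.08], "delta_rot": [0, 0, 0], "claw": 4.0}, {"translation": [0.12, 0, 0.08], "delta_rot": [0, 0, 0], "claw": 4.0}, {"translation": [0.12, 0, 0.08], "delta_rot": [0, 0, 0], "claw": 4.0}]}}

```text
t: 8.95
ee_pos: [0.5201, 0.2242, 0.0978]
tool_rot: [-0.424, 0.868, 0.114, 0.234]
contact_force: [-4.8, 0.3, 9.3]
finger_gap: 0.0448
grasp_force: 43.8
```

```bash
python3 look.py w6
```

```text
8.95 [0.52005088 0.22420931 0.09776232] [-4.80052116  0.31326858  9.3151086 ] 43.769237995147705 0.044780611795810714
t 8.95 cm [0.1  0.11 0.13] rot [-0.     0.003  0.001] joints [ 0.23  0.1  -0.68  0.37  0.32 -0.61]
top plane slopes deg [-0.03988797  0.17839932] h at 38,0 23.962472118170883
low end x [3.7 3.8 3.9 3.9 3.9 3.8 3.9 3.7 3.8] yaw -0.03380014918699377 upper end 75.71683391862425
rim inner 2.0821810716199387 floor 0.4895566819687195
rim inner 1.9273981102268147 floor 0.6102600759243924
```

Emit:
{"name": "move_arm", "arguments": {"commands": [{"translation": [0, 0, -0.04], "delta_rot": [0, 0, 0], "claw": 4.0}, {"translation": [0.06, 0, -0.04], "delta_rot": [0, 0, 0], "claw": 4.0}, {"translation": [0.12, 0, -0.04], "delta_rot": [0, 0, 0], "claw": 4.0}, {"translation": [0.18, 0, -0.04], "delta_rot": [0, 0, 0], "claw": 4.0}, {"translation": [0.18, 0, -0.04], "delta_rot": [0, 0, 0], "claw": 4.0}]}}

```text
t: 9.5
ee_pos: [0.5199, 0.224, 0.0981]
tool_rot: [-0.424, 0.867, 0.115, 0.235]
contact_force: [4.4, 14.2, 4.9]
finger_gap: 0.0451
grasp_force: 42.3
```

```bash
python3 look.py w7
```

```text
9.5 [0.51988319 0.22397514 0.09808177] [ 4.36120364 14.24267707  4.91020973] 42.315961718559265 0.0451082793811802
t 9.5 cm [0.09 0.11 0.17] rot [0.    0.006 0.002] joints [ 0.23  0.1  -0.68  0.36  0.32 -0.61]
top plane slopes deg [0.48848463 0.1144997 ] h at 38,0 24.29507564412222
low end x [3.6 3.6 3.5 3.7 3.6 3.7 3.6 3.5 3.8] yaw -0.23365977296147292 upper end 75.33519079852977
rim inner 2.0946810975684347 floor 0.4753163404582445
rim inner 1.8353366304057788 floor 0.6161147911749595
```

Rim contact is confirmed, with about 14 N up the slope. I'll ease the push, seat the block on the floor and release it gently.

Emit:
{"name": "move_arm", "arguments": {"commands": [{"translation": [-0.06, 0, 0], "delta_rot": [0, 0, 0], "claw": 4.0}, {"translation": [-0.1, 0, 0.04], "delta_rot": [0, 0, 0], "claw": 4.0}, {"translation": [-0.1, 0, 0.06], "delta_rot": [0, 0, 0], "claw": 4.0}, {"translation": [-0.1, 0, 0.06], "delta_rot": [0, 0, 0], "claw": 4.0}], "squeeze": 25}}

```text
t: 9.95
ee_pos: [0.5201, 0.2242, 0.0978]
tool_rot: [-0.424, 0.867, 0.114, 0.235]
contact_force: [-3.9, 2.7, 14.6]
finger_gap: 0.0454
grasp_force: 44.1
```

```bash
python3 look.py w8
```

```text
9.95 [0.52005279 0.2242168  0.09777143] [-3.9314411   2.6620042  14.61108162] 44.06490862369537 0.045415904286517136
t 9.95 cm [0.1  0.11 0.13] rot [0.    0.004 0.002] joints [ 0.23  0.1  -0.68  0.36  0.32 -0.61]
top plane slopes deg [-0.05829486  0.20032467] h at 38,0 23.95883732490606
low end x [3.7 3.8 4.  3.9 3.9 3.8 3.8 3.9 3.8] yaw -0.02947292091868533 upper end 75.68297132695201
rim inner 2.074139535735874 floor 0.48423315195029537
rim inner 1.7941361728939527 floor 0.6065509208306026
```

Emit:
{"name": "move_arm", "arguments": {"commands": [{"translation": [0, 0, 0], "delta_rot": [0, 0, 0], "claw": 6.4}, {"translation": [0, 0, 0], "delta_rot": [0, 0, 0], "claw": 6.4}, {"translation": [0, 0, 0], "delta_rot": [0, 0, 0], "claw": 6.4}, {"translation": [0, 0, 0], "delta_rot": [0, 0, 0], "claw": 6.4}, {"translation": [0, 0, 0], "delta_rot": [0, 0, 0], "claw": 6.4}]}}

```text
t: 10.5
ee_pos: [0.5191, 0.2231, 0.096]
tool_rot: [-0.423, 0.868, 0.114, 0.233]
contact_force: [-0.2, -0.7, -0.7]
finger_gap: 0.0641
grasp_force: 0.0
```

```bash
python3 look.py w9
```

```text
10.5 [0.51909436 0.22307527 0.09603442] [-0.18127286 -0.70675323 -0.71413948] 0.0 0.06409923854803552
t 10.5 cm [-0.11  0.1   0.06] rot [-0.     0.001  0.   ] joints [ 0.23  0.1  -0.68  0.36  0.32 -0.61]
top plane slopes deg [-0.04182544  0.22364276] h at 38,0 23.946544312947264
low end x [3.7 3.9 3.7 3.8 3.7 3.8 3.7 3.8 3.8] yaw 0.030715270212479464 upper end 75.51012070491103
rim inner 2.127018396049114 floor 0.46573972539990605
rim inner 1.999866649776951 floor 0.5958505616204055
```

Emit:
{"name": "move_arm", "arguments": {"commands": [{"translation": [0, 0, -1], "delta_rot": [0, 0, 0], "claw": 6.4}, {"translation": [0, 0, -3], "delta_rot": [0, 0, 0], "claw": 6.4}, {"translation": [0, 0, -6], "delta_rot": [0, 0, 0], "claw": 6.4}, {"translation": [0, 0, -9], "delta_rot": [0, 0, 0], "claw": 6.4}, {"translation": [0, 0, -12], "delta_rot": [0, 0, 0], "claw": 6.4}, {"translation": [0, 0, -12], "delta_rot": [0, 0, 0], "claw": 6.4}, {"translation": [0, 0, -12], "delta_rot": [0, 0, 0], "claw": 6.4}]}}

```text
t: 11.25
ee_pos: [0.4824, 0.1755, 0.201]
tool_rot: [-0.423, 0.868, 0.113, 0.234]
contact_force: [0.1, -0.4, -0.1]
finger_gap: 0.0641
grasp_force: 0.0
```

```bash
python3 look.py w10
python3 - <<'E'
from h import *
from plant import imaging
c=imaging.get_calibration('wrist');im,d=imaging.camera('wrist')
q=((cloud(d,c['K'],c['view'])-G0)@np.stack([GX,GYv,GN],1))[d>0]*1e3
b=q[(abs(q[:,1])<30)&(q[:,2]>14)&(q[:,2]<27)&(q[:,0]>-1)&(q[:,0]<110)];print(cv2.minAreaRect(b[:,:2].astype(np.float32)))
for n in('scene',):
    im,d=imaging.camera(n);cv2.imwrite('pics/scene1.png',im[:,:,::-1])
E
```

```text
11.25 [0.4823847  0.17547076 0.20102315] [ 0.12202248 -0.38485456 -0.13825895] 0.0 0.0640619361492683
t 11.25 cm [-0.04  0.16 12.15] rot [-0.002  0.002  0.   ] joints [ 0.13 -0.09 -0.58  0.69  0.36 -0.7 ]
top plane slopes deg [-0.08301419  0.11361794] h at 38,0 23.94449326354183
low end x [4.  3.7 4.  3.9 3.8 4.  4.  4.  4. ] yaw -0.19410955257453094 upper end 75.86494563653027
rim inner 2.069028947524076 floor 0.4658248626753298
rim inner 1.9808433012961733 floor 0.6178664991795182
((39.13718032836914, -0.5645904541015625), (78.7212142944336, 46.88603591918945), 1.0503685474395752)
```

View pics/w10.png

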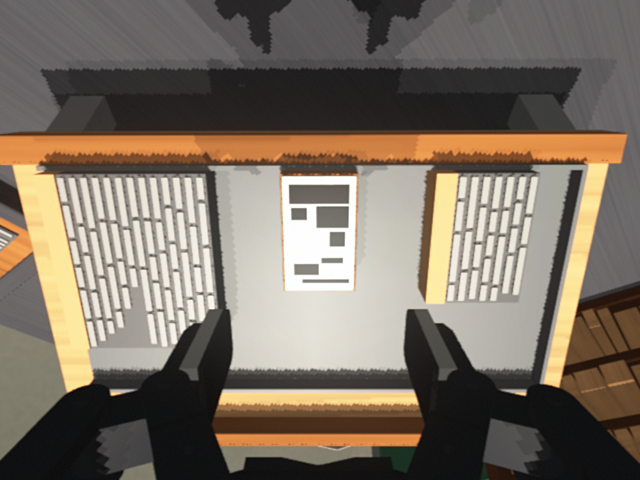

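The block lies face up and flat at pixel (320,233). Its lower end (row ~173) is against the rim, in line with the foot of both type masses, and the gripper is clear of it.

```bash
python3 -c "
from plant import bot
print(bot.sign_off())"
```

```text
the job is handed in; nothing more can be done
None
```

The picture block lies face up and flat on the galley floor between the two type masses, long side up the slope and its lower end at the lower rim; it was set down before release, the gripper is clear, and the job was handed in at about 11.5 s.

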